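Criss-cross tower of uneven loaves

ROBOT

A 7-joint arm with a two-finger parallel gripper is mounted at the origin on a cart in front of the work surface, level with it; the furniture and walls round the work are solid. World frame = base frame: x ahead of the robot, y to its left, z up, the work surface at z = 0. Lengths are in mm, angles in rad, forces in N, time in s.
With the tool pointing down it reaches from about 400 to 875 mm from the base axis. Payload 4.4 kg.
Tool frame: the origin (TCP) lies on the mounting face of the last link; the fingertips stand 173 mm ahead of it and the grasp point (between the pads) lies 155 mm ahead of it; z points along the fingers, y is the line along which they close (so a half turn about z gives the same grasp; the last joint's range is limited). The gripper opens to 85 mm and grips with 20 to 120 N. Pads are 22 mm wide; open, the fingers measure 114 mm over their backs; the gripper's body (76 mm by 85 mm) begins 54 mm behind the grasp point. The pads swing forward as they close: fully open they stand 13 mm farther back than shut.
Start: joints at [-1.196, 0.628, 0.038, 1.517, -0.027, 0.996, -0.02], TCP at [277.315, 587.888, 404.713] pointing down, gripper open.
Joint ranges: [-3.06, 3.06], [-0.37, 2.12], [-1.25, 1.32], [0.18, 2.47], [-1.1, 4.24], [0.23, 1.98], [-2.94, 2.94]. Speed limits (rad/s): [2.57, 2.57, 3.14, 3.14, 3.14, 3.14, 3.14].

INTERFACE

Orientations are given as a unit quaternion [w, x, y, z].
In Python, from workcell import arm gives the robot as it stands.
- The arm moves only by the tool carry_out, never from a script. Its argument "targets" is a list of rows, each a list of 3 entries, a list of its own where there are three numbers: the finger opening in m, from 0 to 0.0854, then the shift along the tool's x, y, z in m, then the turn, a rotation vector about the tool's x, y, z in rad. In form: [[jaw, [tx, ty, tz], [ax, ay, az]], ...]. A call has 1 to 10 rows; each row shifts and turns the commanded pose from where the row before left it, along the tool's axes as they then stand; what a row does not reach is not made up. A row lasts 1/12 s, in which the tool goes at most 41.7 mm and 7.16 degrees, less where a joint would pass 70% of its speed; a pose out of reach is approached as far as the arm can. A call with a gripper value outside its range is refused whole. The fingers move at their own pace and stop on an object; "squeeze" is the grip in N (left out, the last holds). Time passes only in rows, so rows that do not move let the fingers close. It gives the time, the measured TCP pose, the force, the opening and the grip force at its end, in the units of the state.
- arm.sense(): the state, without advancing time (a new reading comes with each control period).
- arm.get_image(name): name is "side" or "top"; returns the picture (480x640x3 uint8, blue, green, red); there is no depth.
- arm.camera_info(name): a dict with "intrinsics" (3x3 intrinsics, pixels), "dist_coeffs" ([k1, k2, p1, p2, k3] as OpenCV has them; the pictures are not rectified), "pose" (4x4, takes a point from camera to world coordinates). Camera axes: x right, y down, z forward; pixel columns grow to the right and rows downward; lengths in mm; the calibration is good to about 2 mm. A picture is of the moment at which its call begins. camera_info takes no time and is no camera call.
- arm.job_done(): hands the job in; it is judged then, once.
The state is a dict: "time": time; "qpos": joint angles; "qd": joint speeds; "effort": joint torques, N m; "tcp_pos": TCP position; "tool_rot": TCP orientation; "ft_force": force on the tool from outside, world axes, zero at the start; "ft_torque": the same for the moment, N m; "grip_width": opening from 0.0 (shut) to 1.0 (fully open); "grasp_force": force on a finger pad.
Only numpy, scipy, OpenCV 4.12 (cv2) and the standard library are available. Lean on these libraries where they do the work, as an engineer would, in place of code of your own. Each camera call takes 0.05 s, during which the arm holds its last target. There are 200 camera calls.

TASK

Build the criss-cross bread tower on the board: take the big loaf from the slanted rack and lay it squarely across the middle of the loaf on the board, then lay the small loaf squarely across the middle of the tower. The loaves are baked unevenly, so feel where each one really balances instead of trusting its middle: every loaf must lie level and stay there by itself. Set each down gently without dropping it, and leave the board loaf and the other things where they are.

Things in the scene. Friction and masses are not known exactly. Their poses are not given: they have to be found in the camera images.
- big_loaf: Rigid crusty loaf, 150 x 66 x 50 mm (x, y, z). Origin: centre of its flat underside; x to its pointed end, z up. Sides parallel from 14 to 26 mm above the underside over the middle 45 mm: grip there, across y. Weighs 0.31 to 0.37 kg, baked unevenly: its balance point lies on its x axis, up to 30 mm either side of the origin, invisible: feel it as a moment at the wrist or see which end sinks. 
- big_crest (a point): Middle of the big loaf's level crest, 50 mm above its underside: 19 mm wide, about 88 mm long along the loaf. Beside it the dome falls at about 14 degrees, then steeply: a loaf laid across tips onto that shoulder if its balance point is over 9 mm off the crest's middle line, and topples over about 13 mm off.
- small_loaf: Rigid crusty loaf, 150 x 54 x 40 mm (x, y, z). Origin: centre of its flat underside; x to its pointed end, z up. Sides parallel from 11 to 21 mm above the underside over the middle 45 mm: grip there, across y. Weighs 0.24 to 0.29 kg, baked unevenly: its balance point lies on its x axis, up to 30 mm either side of the origin, invisible: feel it as a moment at the wrist or see which end sinks. 
- board_loaf: Rigid crusty loaf, 160 x 68 x 48 mm (x, y, z). Origin: centre of its flat underside; x to its pointed end, z up. Sides parallel from 13 to 25 mm above the underside over the middle 45 mm: grip there, across y. 0.4 kg, evenly baked, loose. It already lies on the bread board and carries the tower.
- board_crest (a point): Middle of the board loaf's level crest, 48 mm above its underside: 19 mm wide, about 88 mm long along the loaf. Beside it the dome falls at about 14 degrees, then steeply: a loaf laid across tips onto that shoulder if its balance point is over 9 mm off the crest's middle line, and topples over about 13 mm off.
- bread_board: Plain wooden board, 112 x 192 x 18 mm (x, y, z), origin at the centre of its underside, fixed. The board loaf lies along its y.
- rack: Fixed slanted wooden rack, 204 mm wide (y), 175 deep; origin: centre of its underside. Slats rise at 25 degrees to its +x, 28 mm high at the front, 100 at the back. Big and small loaf lie on them side by side, either way round, 50 mm each side of the middle, pointed ends up the slope, lower ends on a lip 24 mm above the slats. Nothing stands beside the loaves.
- till: Cash register, fixed bystander beyond the bread board: about 360 x 370 mm, 300 mm high. Origin: centre of its underside. Keep the arm clear of it.
- bell: Counter bell, 82 mm across, 58 mm high, loose bystander beyond the rack. Origin: centre of its underside.
- jam_jar: Lidded jar, 53 mm across, 71 mm high, loose bystander beyond the rack. Origin: centre of its underside.
- timer: Round kitchen timer, 63 mm across, 52 mm high, loose bystander left of the board. Origin: centre of its underside.

How it is judged:
By the outcome, as a careful person would: the job done as asked, in the order asked, and still so for the second after the job is handed in, with the robot touching nothing.
It also fails if it takes over 72 s, if anything falls off the work surface, if the arm or the gripper's body presses on something with over 40 N, if the wrist force passes 120 N, or if a joint passes its speed limit or range.

## Working session

There is one attempt and no reset: what is moved stays moved. The work goes in short steps, Python scripts to look and compute and a tool call to move; the robot and the scene stay as the last step left them, time stands still between calls to the robot, and variables do not carry over. Pictures are saved under pics/ and viewed, at most 10 in all, crops included, and the job is handed in when it is done.

Besides the shell and the picture viewer there is one more tool, called after "Call:" as a command line: name --argument value ..., lists and objects as JSON in quotes. carry_out: Moves the arm, as the interface text tells. Its arguments: {"type":"object","properties":{"targets":{"type":"array","items":{"type":"array"}},"squeeze":{"type":"number"}},"required":["targets"]}

```bash
ls; mkdir -p pics
python3 - <<'E'
from workcell import arm
import cv2,numpy as np
np.set_printoptions(precision=4,suppress=True)
for n in("side","top"):
    cv2.imwrite(f"pics/{n}0.png",arm.get_image(n)); c=arm.camera_info(n)
    print(n,c)
print(arm.sense())
E
```

```text
pics
side {'intrinsics': array([[452.0588,   0.    , 319.7317],
       [  0.    , 452.0588, 237.8512],
       [  0.    ,   0.    ,   1.    ]]), 'dist_coeffs': array([-0.1179,  0.    ,  0.    ,  0.    ,  0.    ]), 'pose': array([[   0.6003,    0.6943,   -0.3969,  960.69  ],
       [   0.7997,   -0.5155,    0.3078, -289.7119],
       [   0.0092,   -0.5022,   -0.8647,  917.5923],
       [   0.    ,    0.    ,    0.    ,    1.    ]])}
top {'intrinsics': array([[541.579 ,   0.    , 315.5061],
       [  0.    , 541.579 , 240.6848],
       [  0.    ,   0.    ,   1.    ]]), 'dist_coeffs': array([-0.0146,  0.    ,  0.    ,  0.    ,  0.    ]), 'pose': array([[   0.0267,   -0.9928,    0.1165,  439.4502],
       [  -0.9994,   -0.0293,   -0.0208,    1.5915],
       [   0.024 ,   -0.1159,   -0.993 , 1257.9906],
       [   0.    ,    0.    ,    0.    ,    1.    ]])}
{'time': 0.1, 'qpos': array([-1.1958,  0.6292,  0.0384,  1.5182, -0.027 ,  0.9963, -0.02  ]), 'qd': array([-0.0001, -0.0027, -0.0005, -0.0028,  0.0009,  0.0011,  0.0027]), 'effort': array([  0.004 , -56.4532,   1.2302, -19.3972,   0.0111,   0.0054,
        -0.    ]), 'tcp_pos': array([277.1759, 587.6648, 403.9101]), 'tool_rot': array([-0.0002,  0.2186,  0.9758, -0.0008]), 'ft_force': array([-0.4614, -0.6585,  0.1217]), 'ft_torque': array([ 0.0072, -0.0038,  0.0411]), 'grasp_force': 0.0, 'grip_width': 0.9996710444405433}
```

View pics/top0.png

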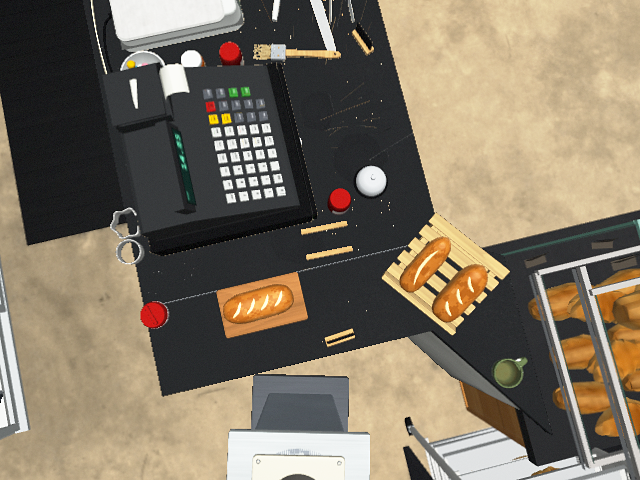

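View pics/side0.png

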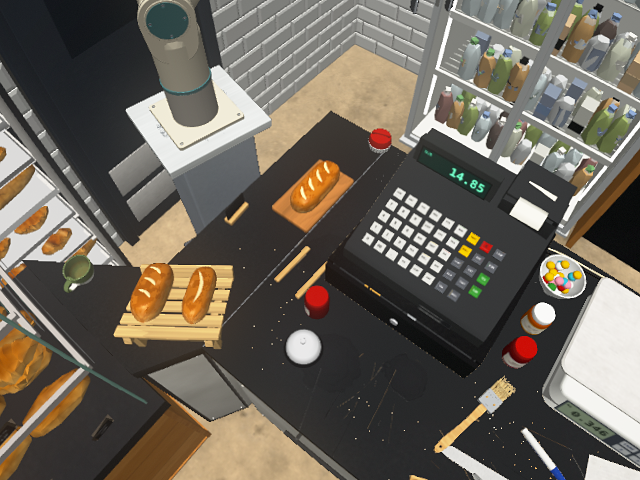

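The top view shows the board with its loaf at (258,303). The rack holds the small loaf at (425,263) and the big loaf at (460,292), with upslope toward the upper right. The side view shows the board loaf at (316,186), the big loaf at (152,292) and the small loaf at (199,295).

```bash
cat > h.py <<'E'
import cv2,numpy as np
from workcell import arm
np.set_printoptions(precision=3,suppress=True)
CAM={n:arm.camera_info(n) for n in("side","top")}
def ray(n,p):
    c=CAM[n];P=np.array(c["pose"])
    u=cv2.undistortPoints(np.array(p,float).reshape(-1,1,2),c["intrinsics"],c["dist_coeffs"]).reshape(-1,2)
    d=np.c_[u,np.ones(len(u))]@P[:3,:3].T
    return P[:3,3],d/np.linalg.norm(d,axis=1)[:,None]
def onz(n,p,z):
    o,d=ray(n,p);z=np.broadcast_to(z,len(d));return o+d*((z-o[2])/d[:,2])[:,None]
def tri(ps,pt):
    o1,d1=ray("side",ps);o2,d2=ray("top",pt);d1,d2=d1[0],d2[0]
    s=np.linalg.lstsq(np.c_[d1,-d2],o2-o1,rcond=None)[0]
    a,b=o1+s[0]*d1,o2+s[1]*d2;return (a+b)/2,np.linalg.norm(a-b)
def loafmask(img):
    h=cv2.cvtColor(img,cv2.COLOR_BGR2HSV)
    return h
def proj(n,X):
    c=CAM[n];T=np.linalg.inv(np.array(c["pose"]))
    return cv2.projectPoints(np.array(X,float).reshape(-1,1,3),cv2.Rodrigues(T[:3,:3])[0],T[:3,3],c["intrinsics"],c["dist_coeffs"])[0].reshape(-1,2)
def blob(img,win,lo,hi):
    x0,y0,x1,y1=win
    m=cv2.inRange(cv2.cvtColor(img,cv2.COLOR_BGR2HSV),lo,hi);w=np.zeros_like(m);w[y0:y1,x0:x1]=m[y0:y1,x0:x1]
    w=cv2.morphologyEx(w,cv2.MORPH_OPEN,np.ones((3,3)))
    c=max(cv2.findContours(w,cv2.RETR_EXTERNAL,cv2.CHAIN_APPROX_NONE)[0],key=cv2.contourArea)
    return cv2.convexHull(c)
E
python3 - <<'E'
from h import *
t=cv2.imread("pics/top0.png");s=cv2.imread("pics/side0.png")
for im,pts in((t,[(225,290),(300,320),(235,310),(258,310),(285,300),(415,280),(430,255),(450,305),(475,280),(440,325),(435,290)]),(s,[(280,210),(345,180),(300,200),(330,175),(145,285),(195,300),(205,275),(175,285),(225,300)])):
    h=cv2.cvtColor(im,cv2.COLOR_BGR2HSV);print([(p,h[p[1],p[0]].tolist()) for p in pts])
cr=np.hstack([cv2.resize(t[200:350,370:520],(400,400),interpolation=2),cv2.resize(s[250:360,110:240],(400,400),interpolation=2)])
cr2=np.hstack([cv2.resize(t[260:350,205:315],(400,200)),cv2.resize(s[140:240,265:365],(400,200))])
cv2.imwrite("pics/crop.png",np.vstack([cr,cr2]))
E
```

```text
[((225, 290), [14, 159, 222]), ((300, 320), [14, 158, 174]), ((235, 310), [14, 209, 222]), ((258, 310), [14, 187, 230]), ((285, 300), [16, 184, 242]), ((415, 280), [30, 29, 255]), ((430, 255), [29, 48, 255]), ((450, 305), [15, 202, 224]), ((475, 280), [14, 188, 229]), ((440, 325), [19, 110, 218]), ((435, 290), [8, 22, 47])]
[((280, 210), [14, 170, 198]), ((345, 180), [14, 169, 207]), ((300, 200), [16, 200, 236]), ((330, 175), [15, 229, 214]), ((145, 285), [14, 217, 182]), ((195, 300), [15, 173, 221]), ((205, 275), [14, 224, 179]), ((175, 285), [19, 122, 228]), ((225, 300), [18, 114, 148])]
```

View pics/crop.png

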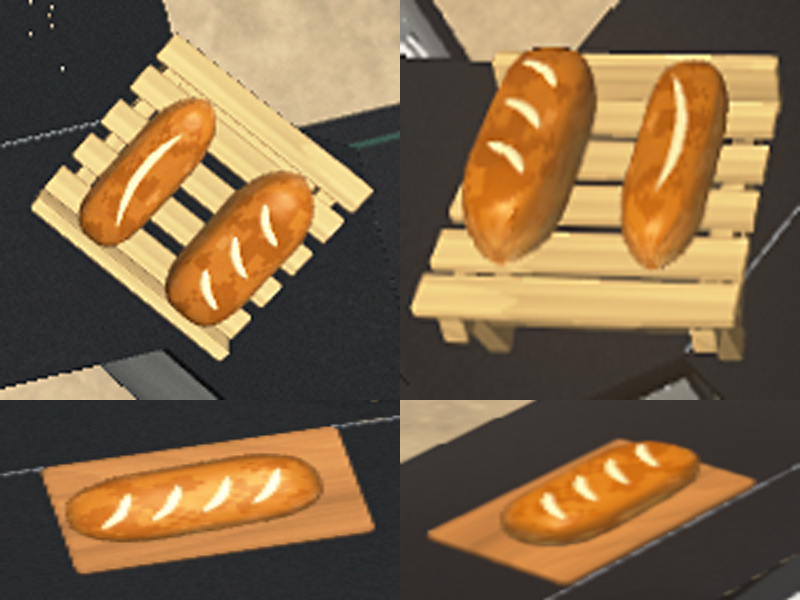

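The crop confirms the big loaf has three slashes and the small one has one. Both pointed ends are upslope, and the lip is at the lower left in the top view.

```bash
cat >> h.py <<'E'
W={"big":{"top":(428,258,492,325),"side":(125,258,176,328)},"small":{"top":(396,232,456,296),"side":(179,262,220,328)},"board":{"top":(218,278,302,330),"side":(287,155,345,216)}}
def mid(img,win,smin,cam):
    c=blob(img,win,(5,smin,60),(18,255,255));x,y,wd,ht=cv2.boundingRect(c)
    (cx,cy),(w,h),a=cv2.minAreaRect(c)
    b=cv2.boxPoints(((cx,cy),(w,h),a));e=b[1]-b[0],b[2]-b[1];l=max(e,key=np.linalg.norm)
    return np.array([cx,cy]),l/np.linalg.norm(l),(w,h)
E
python3 - <<'E'
from h import *
im={n:cv2.imread(f"pics/{n}0.png") for n in("top","side")}
for k,sm in(("big",140),("small",140),("board",180)):
    r={}
    N=[]
    for n in("side","top"):
        c,l,wh=mid(im[n],W[k][n],sm,n);r[n]=c
        o,d=ray(n,[c-l*20,c+l*20]);N.append(np.cross(d[0],d[1]));print(k,n,c,wh)
    ax=np.cross(*N);ax/=np.linalg.norm(ax)
    if k!="board" and ax[2]<0: ax=-ax
    X,e=tri(r["side"],r["top"]);print(" centre",X,"gap",e,"axis",ax,"tilt",np.degrees(np.arcsin(ax[2])),"yaw",np.degrees(np.arctan2(ax[1],ax[0])))
# board
for n,z in(("top",18),("side",18)):
    w={"top":(205,265,315,345),"side":(262,150,365,240)}[n]
    c=blob(im[n],w,(8,120,60),(20,255,255));a=cv2.approxPolyDP(c,6,True).reshape(-1,2);P=onz(n,a,z)
    R=cv2.minAreaRect(P[:,:2].astype(np.float32));print("board",n,P[:,:2].tolist(),R)
# rack corners
for n,pts in(("top",[(382,278),(453,333),(438,212),(509,271)]),("side",[(241,269),(141,269),(117,334),(228,337)])):
    print("rack",n,onz(n,pts,[52,52,100,100] if n=="top" else 60))
E
```

```text
big side [151.4 291.7] (34.435447692871094, 63.50433349609375)
big top [460.405 291.851] (31.14126205444336, 68.70780944824219)
 centre [ 474.483 -341.989   81.509] gap 0.19589903783350554 axis [ 0.698 -0.521  0.491] tilt 29.43384286504547 yaw -36.74725059290387
small side [198.15 294.55] (27.195589065551758, 59.76704788208008)
small top [425.728 263.369] (24.4984188079834, 67.51597595214844)
 centre [ 534.825 -266.79    77.496] gap 0.5861669251346672 axis [ 0.716 -0.554  0.424] tilt 25.08010061851811 yaw -37.74736888456479
board side [315.125 185.615] (27.696439743041992, 60.084312438964844)
board top [257.596 303.825] (29.232431411743164, 70.7673110961914)
 centre [436.527 100.719  42.306] gap 1.2264395844283789 axis [-0.307  0.951 -0.04 ] tilt -2.2953117765613813 yaw 107.87253010889017
board top [[509.24767551425504, 16.011655874419706], [405.57534337499226, -7.563939259201159], [360.6677659576828, 171.36595231672155], [465.55162212154966, 194.25474985880473]] ((434.95770263671875, 93.68880462646484), (107.31731414794922, 186.26312255859375), 13.774333953857422)
board side [[382.7987766432112, 190.54912115657345], [468.6520158823654, 193.46732018767636], [517.6767339286769, 16.259279319291124], [415.9546663348766, -13.217179773890962], [360.348222796085, 165.71349306050354]] ((437.6351623535156, 99.7522964477539), (111.74895477294922, 204.9430389404297), 16.160236358642578)
rack top [[ 501.489 -174.253   52.   ]
 [ 384.114 -333.653   52.   ]
 [ 646.129 -287.992  100.   ]
 [ 521.685 -442.664  100.   ]]
rack side [[ 528.771 -163.786   60.   ]
 [ 400.616 -338.063   60.   ]
 [ 503.254 -443.314   60.   ]
 [ 639.672 -263.831   60.   ]]
```

```bash
cat >> h.py <<'E'
from scipy.spatial.transform import Rotation as R
def cur():
    s=arm.sense();q=s["tool_rot"];return np.array(s["tcp_pos"]),R.from_quat([q[1],q[2],q[3],q[0]]),s
def Rt(ydeg,tilt=0,axis_dn=True):
    "tool y at azimuth ydeg, tool z down, then tilted about tool y (deg)"
    a=np.radians(ydeg);y=np.array([np.cos(a),np.sin(a),0]);z=np.array([0,0,-1.]);x=np.cross(y,z)
    return R.from_matrix(np.c_[x,y,z])*R.from_rotvec([0,np.radians(tilt),0])
def show(P,Rg):
    p,r,s=cur();print("tool shift(m)",r.inv().apply(np.array(P)-p)/1000,"turn",(r.inv()*Rg).as_rotvec(),"|",p,"q",s["qpos"])
E
python3 - <<'E'
from h import *
n=Rt(52.5,-25).as_matrix()[:,2];print("tool z tilt",n)
big=np.array([482.7,-349.9,59.]);
for h in(155+21,155+100): print("TCP",big-n*h)
show([400,300,400],Rt(52.5))
E
```

```text
tool z tilt [ 0.335 -0.257 -0.906]
TCP [ 423.69 -304.62  218.51]
TCP [ 397.202 -284.295  290.108]
tool shift(m) [-0.234 -0.208  0.004] turn [-0.002  0.     0.214] | [277.176 587.665 403.91 ] q [-1.196  0.629  0.038  1.518 -0.027  0.996 -0.02 ]
```

Call:
carry_out --targets '[[0.085,[-0.026,-0.023,0],[0,0,0]],[0.085,[-0.026,-0.023,0],[0,0,0]],[0.085,[-0.026,-0.023,0],[0,0,0]],[0.085,[-0.026,-0.023,0],[0,0,0]],[0.085,[-0.026,-0.023,0],[0,0,0]],[0.085,[-0.026,-0.023,0],[0,0,0]],[0.085,[-0.026,-0.023,0],[0,0,0]],[0.085,[-0.026,-0.023,0],[0,0,0]],[0.085,[-0.026,-0.023,0],[0,0,0]],[0.085,[0,0,0],[0,0,0]]]'

```text
time: 0.93
tcp_pos: [403.5, 293.6, 404.5]
tool_rot: [0.001, 0.224, 0.975, -0.003]
ft_force: [0.1, -0.5, 0.8]
grip_width: 0.993
grasp_force: 0.0
```

Call:
carry_out --targets '[[0.085,[-0.022,-0.026,0],[0,0,0]],[0.085,[-0.022,-0.026,0],[0,0,0]],[0.085,[-0.022,-0.026,0],[0,0,0]],[0.085,[-0.022,-0.026,0],[0,0,0]],[0.085,[-0.022,-0.026,0],[0,0,0]],[0.085,[-0.022,-0.026,0],[0,0,0]],[0.085,[-0.022,-0.026,0],[0,0,0]],[0.085,[-0.022,-0.026,0],[0,0,0]],[0.085,[-0.022,-0.026,0],[0,0,0]],[0.085,[0,0,0],[0,0,0.1]]]'

```text
time: 1.77
tcp_pos: [480.9, -3.0, 404.8]
tool_rot: [0.001, 0.273, 0.962, -0.002]
ft_force: [0.5, 0.2, 0.2]
grip_width: 0.998
grasp_force: 0.0
```

Call:
carry_out --targets '[[0.085,[0,0,0],[0,0,0.114]],[0.085,[0,0,0],[0,0,0]],[0.085,[0,0,0],[0,0,0]]]'

```text
time: 2.02
tcp_pos: [479.8, 5.1, 404.5]
tool_rot: [-0.0, 0.32, 0.947, -0.0]
ft_force: [0.2, -0.1, -0.2]
grip_width: 0.992
grasp_force: 0.0
```

Run:
```python
from h import *
show([395,-284,330],Rt(52.5,-25))
```

```text
tool shift(m) [-0.108 -0.281  0.075] turn [ 0.    -0.437  0.003] | [479.756   5.059 404.452] q [-0.178  0.391  0.15   1.981 -0.081  0.776  0.938]
```

```bash
cat >> h.py <<'E'
def feel(n=10):
    L=[]
    for i in range(n):
        arm.get_image("top");s=arm.sense();L.append(np.r_[s["ft_force"],s["ft_torque"]])
    L=np.array(L);return L.mean(0),L.std(0)
E
python3 - <<'E'
from h import *
print(*feel(6),sep="\n")
E
```

```text
[-0.023  0.072  0.015 -0.015  0.009 -0.025]
[0.49  0.721 0.567 0.026 0.03  0.021]
```

Call:
carry_out --targets '[[0.085,[-0.012,-0.0312,0.0083],[0,0,0]],[0.085,[-0.012,-0.0312,0.0083],[0,0,0]],[0.085,[-0.012,-0.0312,0.0083],[0,0,0]],[0.085,[-0.012,-0.0312,0.0083],[0,0,0]],[0.085,[-0.012,-0.0312,0.0083],[0,0,0]],[0.085,[-0.012,-0.0312,0.0083],[0,0,0]],[0.085,[-0.012,-0.0312,0.0083],[0,0,0]],[0.085,[-0.012,-0.0312,0.0083],[0,0,0]],[0.085,[-0.012,-0.0312,0.0083],[0,0,0]],[0.085,[0,0,0],[0,-0.109,0]]]'

```text
time: 3.15
tcp_pos: [392.5, -291.0, 328.9]
tool_rot: [0.052, 0.325, 0.944, -0.02]
ft_force: [0.1, -0.9, -0.2]
grip_width: 0.997
grasp_force: 0.0
```

Call:
carry_out --targets '[[0.085,[0,0,0],[0,-0.109,0]],[0.085,[0,0,0],[0,-0.109,0]],[0.085,[0,0,0],[0,-0.109,0]],[0.085,[0,0,0],[0,0,0]],[0.085,[0,0,0],[0,0,0]]]'

```text
time: 3.57
tcp_pos: [395.0, -278.1, 326.3]
tool_rot: [0.12, 0.317, 0.94, -0.027]
ft_force: [0.7, 0.1, -0.4]
grip_width: 0.997
grasp_force: 0.0
```

Run:
```python
from h import *
n=Rt(52.5,-25).as_matrix()[:,2];big=np.array([482.7,-349.9,59.])
print(*feel(4),sep="\n")
show(big-n*(155+21),Rt(52.5,-25))
```

```text
[ 0.061 -0.067  0.621  0.153  0.2    0.001]
[0.445 0.357 0.222 0.026 0.018 0.018]
tool shift(m) [-0.011 -0.006  0.114] turn [ 0.027 -0.19  -0.001] | [ 395.074 -278.515  326.454] q [ 0.379  0.489  0.25   2.171 -0.484  0.275  1.959]
```

Run:
```python
from h import *
g=Rt(52.5,-8);n=g.as_matrix()[:,2];P=np.array([474.7,-343.7,80.7])
show(P-n*255,g)
```

```text
tool shift(m) [-0.067 -0.004  0.01 ] turn [0.027 0.107 0.003] | [ 395.074 -278.515  326.454] q [ 0.379  0.489  0.25   2.171 -0.484  0.275  1.959]
```

Call:
carry_out --targets '[[0.085,[-0.022,-0.001,0.003],[0.027,0.107,0.003]],[0.085,[-0.022,-0.001,0.003],[0,0,0]],[0.085,[-0.022,-0.001,0.003],[0,0,0]],[0.085,[0,0,0],[0,0,0]],[0.085,[0,0,0],[0,0,0]]]'

```text
time: 4.18
tcp_pos: [445.8, -321.3, 328.7]
tool_rot: [0.068, 0.321, 0.944, -0.023]
ft_force: [-0.5, -0.2, -0.2]
grip_width: 0.997
grasp_force: 0.0
```

Run:
```python
from h import *
g=Rt(52.5,-8);n=g.as_matrix()[:,2];P=np.array([474.7,-343.7,80.7])
show(P-n*185,g)
print(*feel(4),sep="\n")
```

```text
tool shift(m) [-0.001 -0.     0.066] turn [ 0.001  0.003 -0.001] | [ 445.784 -321.307  328.675] q [ 0.314  0.589  0.385  1.953 -0.42   0.526  1.892]
[0.321 0.079 0.036 0.097 0.15  0.008]
[0.411 0.11  0.514 0.023 0.01  0.029]
```

Call:
carry_out --targets '[[0.085,[-0.001,0,0.022],[0,0.003,0]],[0.085,[0,0,0.022],[0,0,0]],[0.085,[0,0,0.016],[0,0,0]],[0.085,[0,0,0],[0,0,0]],[0.085,[0,0,0],[0,0,0]]]'

```text
time: 4.8
tcp_pos: [452.1, -326.2, 269.3]
tool_rot: [0.065, 0.321, 0.944, -0.021]
ft_force: [0.0, 0.0, 1.1]
grip_width: 0.994
grasp_force: 0.0
```

Run:
```python
from h import *
g=Rt(52.5,-8);n=g.as_matrix()[:,2];P=np.array([474.7,-343.7,80.7])
show(P-n*155,g)
t=arm.get_image("top");s=arm.get_image("side")
p,r,_=cur();G=p+155*r.as_matrix()[:,2];print("proj grasp",proj("top",G),proj("side",G))
cv2.imwrite("pics/c2.png",np.hstack([cv2.resize(t[190:350,370:530],(400,400),interpolation=2),cv2.resize(s[220:360,90:230],(400,400),interpolation=2)]))
```

```text
tool shift(m) [-0.002 -0.     0.036] turn [ 0.001 -0.002 -0.001] | [ 452.11  -326.161  269.311] q [ 0.372  0.686  0.305  1.969 -0.478  0.411  1.943]
proj grasp [[464.246 293.554]] [[145.852 282.151]]
```

View pics/c2.png

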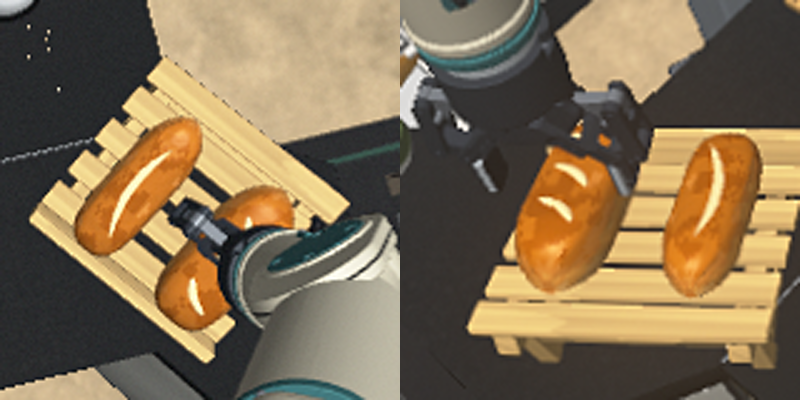

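The crop shows the open fingers straddling the big loaf, with tips at about (490,185) and (625,175). They are still above it and clear of the small loaf.

Call:
carry_out --targets '[[0.085,[-0.001,0,0.01],[0,0,0]],[0.085,[-0.001,0,0.01],[0,0,0]],[0.085,[0,0,0.009],[0,0,0]],[0.085,[0,0,0],[0,0,0]],[0.085,[0,0,0],[0,0,0]]]'

```text
time: 5.32
tcp_pos: [457.3, -329.9, 240.3]
tool_rot: [0.066, 0.321, 0.945, -0.021]
ft_force: [0.3, 0.1, -0.2]
grip_width: 0.998
grasp_force: 0.0
```

Call:
carry_out --targets '[[0.085,[0,0,0.003],[0,0,0]],[0.085,[0,0,0.003],[0,0,0]],[0.085,[0,0,0],[0,0,0]],[0.085,[0,0,0],[0,0,0]]]'

```text
time: 5.65
tcp_pos: [458.2, -330.6, 235.2]
tool_rot: [0.066, 0.321, 0.944, -0.022]
ft_force: [-0.8, -0.7, 0.7]
grip_width: 0.989
grasp_force: 0.0
```

Run:
```python
from h import *
g=Rt(52.5,-8);n=g.as_matrix()[:,2];P=np.array([474.7,-343.7,80.7])
show(P-n*155,g);print(*feel(4),sep="\n")
```

```text
tool shift(m) [ 0.001 -0.     0.001] turn [ 0.001  0.    -0.001] | [ 458.248 -330.555  235.205] q [ 0.406  0.747  0.257  1.964 -0.505  0.346  1.968]
[-0.573  0.059 -0.486  0.083  0.141 -0.006]
[0.373 0.539 0.388 0.034 0.019 0.026]
```

Call:
carry_out --targets '[[0.04,[0,0,0],[0,0,0]],[0.04,[0,0,0],[0,0,0]],[0.04,[0,0,0],[0,0,0]],[0.04,[0,0,0],[0,0,0]],[0.04,[0,0,0],[0,0,0]],[0.04,[0,0,0],[0,0,0]]]' --squeeze 60

```text
time: 6.35
tcp_pos: [458.3, -330.4, 236.0]
tool_rot: [0.067, 0.321, 0.945, -0.022]
ft_force: [-1.9, 1.7, 7.5]
grip_width: 0.746
grasp_force: 65.5
```

Run:
```python
from h import *
f=feel(4);print(*f,sep="\n");s=arm.sense();print(s["grasp_force"],s["grip_width"]*85.4,s["tcp_pos"])
```

```text
[-1.465  1.831  6.715  0.221  0.4    0.035]
[0.292 0.402 0.143 0.019 0.006 0.05 ]
65.45432416675038 63.336051277057635 [ 458.213 -330.476  235.967]
```

Call:
carry_out --targets '[[0.04,[-0.001,0,-0.005],[0,0,0]],[0.04,[-0.001,0,-0.01],[0,0,0]],[0.04,[-0.003,0,-0.02],[0,0,0]],[0.04,[-0.003,0,-0.02],[0,0,0]],[0.04,[-0.003,0,-0.02],[0,0,0]],[0.04,[-0.003,0,-0.02],[0,0,0]],[0.04,[0,0,0],[0,0,0]],[0.04,[0,0,0],[0,0.07,0]],[0.04,[0,0,0],[0,0.07,0]],[0.04,[0,0,0],[0,0,0]]]' --squeeze 80

```text
time: 7.38
tcp_pos: [459.0, -330.8, 330.4]
tool_rot: [-0.001, 0.321, 0.947, 0.001]
ft_force: [1.1, -0.6, -3.7]
grip_width: 0.742
grasp_force: 88.8
```

Call:
carry_out --targets '[[0.04,[0,0,0],[0,0,0]],[0.04,[0,0,0],[0,0,0]],[0.04,[0,0,0],[0,0,0]]]'

```text
time: 7.63
tcp_pos: [458.3, -330.9, 330.8]
tool_rot: [0.0, 0.322, 0.947, 0.001]
ft_force: [0.4, -0.5, -3.7]
grip_width: 0.74
grasp_force: 88.8
```

Run:
```python
from h import *
f=feel(24);print(*f,sep="\n");show([470,-200,340],Rt(52.5,0))
p,r,s=cur();M=r.inv().apply(f[0][3:]);print("M tool",M, "grip",s["grasp_force"],s["grip_width"]*85.4)
```

```text
[-0.016  0.129 -3.394  0.008  0.035 -0.003]
[0.624 0.412 0.577 0.028 0.028 0.027]
tool shift(m) [ 0.071  0.111 -0.009] turn [ 0.002 -0.    -0.001] | [ 458.689 -331.037  331.274] q [ 0.302  0.639  0.429  1.839 -0.377  0.744  1.853]
M tool [0.016 0.033 0.003] grip 88.77795671505737 63.042444679979496
```

Run:
```python
from h import *
f=feel(26);p,r,s=cur();print("M tool",r.inv().apply(f[0][3:]),f[0][:3])
for n in("top","side"):
    im=cv2.imread(f"pics/{n}0.png");x0,y0,x1,y1=W["board"][n]
    m=np.zeros((480,640),np.uint8);m[y0:y1,x0:x1]=cv2.inRange(cv2.cvtColor(im,cv2.COLOR_BGR2HSV),(0,0,200),(40,120,255))[y0:y1,x0:x1]
    k,l,st,c=cv2.connectedComponentsWithStats(m);c=c[1:][st[1:,4]>8];X=onz(n,c,64.)[:,:2]
    v=np.linalg.svd(X-X.mean(0))[2][0];print(n,X.tolist(),"mean",X.mean(0),"az",np.degrees(np.arctan2(v[1],v[0]))%180)
    # loaf outline on z=36 plane
    c,l,wh=mid(im,W["board"][n],180,n);Q=onz(n,[c-30*l,c,c+30*l],42.)[:,:2];d=Q[2]-Q[0];print(" outline",Q[1],np.degrees(np.arctan2(d[1],d[0]))%180)
```

```text
M tool [0.007 0.049 0.012] [ 0.04  -0.046 -3.463]
top [[449.6682030230615, 53.746782856424524], [440.6696956140624, 83.48493430379837], [431.38386265279814, 113.08385964540723], [422.03575712540993, 143.05019964748016]] mean [435.939  98.341] az 107.21574958835825
 outline [436.844 101.27 ] 107.92578285050858
side [[420.023252873046, 143.8713385900947], [429.26385940849775, 114.51837827680208], [438.73875143170767, 84.61802027336654], [449.08595662877593, 54.280324639458115]] mean [434.278  99.322] az 107.93653332773725
 outline [436.05  100.314] 106.85279216381748
```

```bash
cat >> h.py <<'E'
def goal(C,com,ydeg,tilt):
    "TCP pose that puts tool-frame point com at C"
    g=Rt(ydeg,tilt);return np.array(C)-g.apply(com),g
E
python3 - <<'E'
from h import *
P,g=goal([435.8,99.8,88+60],[-12,0,154],107.5,17);print(P,g.as_matrix()[:,2])
show(P,g)
E
```

```text
[467.797 109.889 298.779] [-0.279 -0.088 -0.956]
tool shift(m) [0.261 0.355 0.033] turn [ 0.144  0.274 -0.953] | [ 458.679 -331.053  331.267] q [ 0.302  0.639  0.429  1.839 -0.377  0.744  1.853]
```

Call:
carry_out --targets '[[0.04,[0,0,-0.025],[0,0,0]],[0.04,[0,0,-0.035],[0,0,0]],[0.04,[0.012,0.015,0],[0,0,0]],[0.04,[0.022,0.03,0],[0,0,0]],[0.04,[0.022,0.03,0],[0,0,0]],[0.04,[0.022,0.03,0],[0,0,0]],[0.04,[0.022,0.03,0],[0,0,0]],[0.04,[0.022,0.03,0],[0,0,0]],[0.04,[0.022,0.03,0],[0,0,0]],[0.04,[0.022,0.03,0],[0,0,0]]]'

```text
time: 10.97
tcp_pos: [463.8, -49.9, 391.9]
tool_rot: [0.0, 0.322, 0.947, 0.001]
ft_force: [0.5, -0.3, -3.8]
grip_width: 0.739
grasp_force: 89.9
```

Call:
carry_out --targets '[[0.04,[0.022,0.03,0],[0,0,0]],[0.04,[0.022,0.03,0],[0,0,0]],[0.04,[0.022,0.03,0],[0,0,0]],[0.04,[0.022,0.03,0],[0,0,0]],[0.04,[0.01,0.01,0],[0,0,0]],[0.04,[0,0,0],[0,0,-0.08]],[0.04,[0,0,0],[0,0,-0.11]],[0.04,[0,0,0],[0,0,-0.11]],[0.04,[0,0,0],[0,0,-0.11]],[0.04,[0,0,0],[0,0,-0.11]]]'

```text
time: 11.8
tcp_pos: [465.5, 111.2, 392.0]
tool_rot: [0.0, 0.065, 0.998, 0.001]
ft_force: [0.2, 0.7, -3.3]
grip_width: 0.739
grasp_force: 89.9
```

Call:
carry_out --targets '[[0.04,[0,0,0],[0,0,-0.11]],[0.04,[0,0,0],[0,0,-0.11]],[0.04,[0,0,0],[0,0,-0.11]],[0.04,[0,0,0],[0,0,-0.11]],[0.04,[0,0,0],[0,0.09,0]],[0.04,[0,0,0],[0,0.11,0]],[0.04,[0,0,0],[0,0.1,0]],[0.04,[0,0,0],[0,0,0]],[0.04,[0,0,0],[0,0,0]]]'

```text
time: 12.55
tcp_pos: [466.2, 111.3, 391.5]
tool_rot: [-0.146, -0.15, 0.978, -0.022]
ft_force: [-0.5, 0.3, -4.3]
grip_width: 0.735
grasp_force: 89.9
```

Run:
```python
from h import *
P,g=goal([435.8,99.8,88+60],[-12,0,154],107.5,17)
show(P,g)
```

```text
tool shift(m) [-0.028 -0.002  0.088] turn [ 0.001  0.001 -0.001] | [466.233 111.309 391.477] q [-0.461  0.495  0.245  1.879 -0.106  1.079  1.712]
```

Call:
carry_out --targets '[[0.04,[-0.007,0,0.022],[0,0,0]],[0.04,[-0.007,-0.001,0.022],[0,0,0]],[0.04,[-0.007,-0.001,0.022],[0,0,0]],[0.04,[-0.007,0,0.022],[0,0,0]],[0.04,[0,0,0],[0,0,0]],[0.04,[0,0,0],[0,0,0]]]'

```text
time: 13.05
tcp_pos: [466.6, 109.5, 299.5]
tool_rot: [-0.147, -0.15, 0.977, -0.022]
ft_force: [0.3, -0.1, -3.9]
grip_width: 0.732
grasp_force: 90.0
```

Run:
```python
from h import *
P,g=goal([435.8,99.8,88+25],[-12,0,154],107.5,17)
show(P,g)
t=arm.get_image("top");s=arm.get_image("side")
cv2.imwrite("pics/c3.png",np.hstack([cv2.resize(t[220:360,190:330],(400,400),interpolation=2),cv2.resize(s[90:260,230:400],(400,400),interpolation=2)]))
```

```text
tool shift(m) [-0.012 -0.     0.034] turn [ 0.001 -0.002 -0.001] | [466.626 109.491 299.465] q [-0.433  0.633  0.216  1.959 -0.143  0.867  1.746]
```

View pics/c3.png

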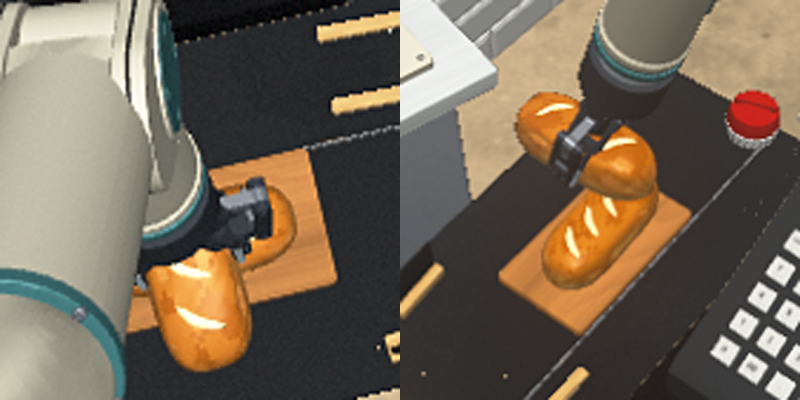

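The crop shows the big loaf held crosswise above the board loaf, with its slashes visible at side-crop (555,108) and (620,145). I'll compute from those whether it's level.

Run:
```python
from h import *
t=arm.get_image("top");s=arm.get_image("side")
a=np.radians(17.5);nv=np.array([-np.sin(a),np.cos(a),0]);lx=np.array([np.cos(a),np.sin(a),0]);C=np.array([435.8,99.8,0])
def comps(im,win):
    x0,y0,x1,y1=win;m=np.zeros((480,640),np.uint8);m[y0:y1,x0:x1]=cv2.inRange(cv2.cvtColor(im,cv2.COLOR_BGR2HSV),(12,0,190),(40,130,255))[y0:y1,x0:x1]
    k,l,st,c=cv2.connectedComponentsWithStats(m);return c[1:][st[1:,4]>5]
for n,im,win in(("side",s,(275,125,345,180)),("top",t,(240,300,282,350))):
    for c in comps(im,win):
        o,d=ray(n,c);d=d[0]
        X=o+d*(nv@(C-o)/(nv@d)); print(n,c,"on axis plane: along",lx@(X-C),"z",X[2])
        print("   at z=137:",[(lx@(Y-C),nv@(Y-C)) for Y in onz(n,c,np.array([143.]))])
```

```text
side [286.561 129.861] on axis plane: along -76.68961353970354 z 185.7125112675118
   at z=137: [(np.float64(-103.54441643525668), np.float64(30.891215166585457))]
side [295.29  135.516] on axis plane: along -52.779576777315015 z 182.78381956961164
   at z=137: [(np.float64(-76.39878570732407), np.float64(28.65840110198025))]
side [278.019 153.111] on axis plane: along -109.19789849735366 z 86.33143158589883
   at z=137: [(np.float64(-75.61196605070289), np.float64(-36.084819885232626))]
side [321.938 150.25 ] on axis plane: along 18.514636361372222 z 182.33973297145144
   at z=137: [(np.float64(-1.0122153463345047), np.float64(28.32138568023368))]
side [318.238 176.19 ] on axis plane: along 9.567080187939094 z 86.03324569160998
   at z=137: [(np.float64(35.181522802074134), np.float64(-36.2616879699123))]
top [256.178 314.156] on axis plane: along -20.30805170870353 z 159.33788108945532
   at z=137: [(np.float64(-20.22265570155637), np.float64(1.4091717126012338))]
top [259.018 330.93 ] on axis plane: along -53.02432927549676 z 196.46326134387664
   at z=137: [(np.float64(-54.38284837250117), np.float64(4.772576346494976))]
```

Call:
carry_out --targets '[[0.04,[-0.006,0,0.017],[0,0,0]],[0.04,[-0.004,0,0.01],[0,0,0]],[0.04,[-0.002,0,0.007],[0,0,0]],[0.04,[-0.0015,0,0.005],[0,0,0]],[0.04,[-0.0015,0,0.005],[0,0,0]],[0.04,[0,0,0],[0,0,0]],[0.04,[0,0,0],[0,0,0]]]'

```text
time: 13.83
tcp_pos: [468.3, 110.1, 253.0]
tool_rot: [-0.147, -0.15, 0.977, -0.022]
ft_force: [-0.2, 0.2, -4.3]
grip_width: 0.734
grasp_force: 89.9
```

Run:
```python
from h import *
P,g=goal([435.8,99.8,88],[-12,0,154],107.5,17)
show(P,g);print(feel(4)[0])
```

```text
tool shift(m) [-0.004 -0.     0.014] turn [ 0.001 -0.003 -0.   ] | [468.274 110.068 252.99 ] q [-0.419  0.713  0.196  1.979 -0.163  0.767  1.76 ]
[-0.039  0.205 -3.545  0.11  -0.444 -0.009]
```

Call:
carry_out --targets '[[0.04,[-0.0006,0,0.002],[0,0,0]],[0.04,[-0.0006,0,0.002],[0,0,0]],[0.04,[-0.0006,0,0.002],[0,0,0]],[0.04,[-0.0006,0,0.002],[0,0,0]],[0.04,[-0.0006,0,0.002],[0,0,0]],[0.04,[0,0,0],[0,0,0]],[0.04,[0,0,0],[0,0,0]]]'

```text
time: 14.62
tcp_pos: [468.1, 110.1, 242.4]
tool_rot: [-0.147, -0.15, 0.977, -0.022]
ft_force: [-0.5, -0.2, -4.3]
grip_width: 0.738
grasp_force: 89.9
```

Call:
carry_out --targets '[[0.04,[-0.0003,0,0.001],[0,0,0]],[0.04,[-0.0003,0,0.001],[0,0,0]],[0.04,[-0.0003,0,0.001],[0,0,0]],[0.04,[0,0,0],[0,0,0]]]'

```text
time: 14.95
tcp_pos: [468.1, 110.1, 239.3]
tool_rot: [-0.147, -0.15, 0.977, -0.022]
ft_force: [-0.4, 0.6, -4.4]
grip_width: 0.738
grasp_force: 89.9
```

Call:
carry_out --targets '[[0.04,[-0.0003,0,0.001],[0,0,0]],[0.04,[-0.0003,0,0.001],[0,0,0]],[0.04,[0,0,0],[0,0,0]]]'

```text
time: 15.2
tcp_pos: [468.1, 110.1, 237.2]
tool_rot: [-0.147, -0.15, 0.977, -0.022]
ft_force: [-0.4, -0.0, -3.6]
grip_width: 0.738
grasp_force: 89.9
```

Call:
carry_out --targets '[[0.04,[-0.0003,0,0.001],[0,0,0]],[0.04,[-0.0003,0,0.001],[0,0,0]],[0.04,[0,0,0],[0,0,0]]]'

```text
time: 15.45
tcp_pos: [468.1, 110.0, 236.8]
tool_rot: [-0.147, -0.15, 0.977, -0.022]
ft_force: [-1.5, 0.9, 13.2]
grip_width: 0.737
grasp_force: 91.7
```

Call:
carry_out --targets '[[0.04,[0.0003,0,-0.001],[0,0,0]],[0.04,[0,0,0],[0,0,0]]]'

```text
time: 15.62
tcp_pos: [468.3, 110.1, 236.9]
tool_rot: [-0.147, -0.15, 0.977, -0.022]
ft_force: [0.2, 0.0, 5.3]
grip_width: 0.736
grasp_force: 90.9
```

Run:
```python
from h import *
f=feel(6)[0];p,r,_=cur();print(f,r.inv().apply(f[3:]),p)
c=r.apply([-12,0,154])+p;print("com at",c)
```

```text
[-0.445  0.143  6.352 -0.001  0.022 -0.026] [-0.013  0.021  0.023] [468.313 110.091 236.849]
com at [435.99  100.098  86.133]
```

Call:
carry_out --targets '[[0.04,[0.0002,0,-0.0007],[0,0,0]],[0.04,[0,0,0],[0,0,0]],[0.06,[0,0,0],[0,0,0]],[0.064,[0,0,0],[0,0,0]],[0.065,[0,0,0],[0,0,0]],[0.066,[0,0,0],[0,0,0]],[0.066,[0,0,0],[0,0,0]]]' --squeeze 40

```text
time: 16.5
tcp_pos: [468.2, 110.1, 237.1]
tool_rot: [-0.147, -0.15, 0.977, -0.022]
ft_force: [0.5, 0.3, -0.1]
grip_width: 0.769
grasp_force: 0.0
```

Run:
```python
from h import *
f=feel(4)[0];p,r,s=cur();print(f,r.inv().apply(f[3:]),p,s["grip_width"]*85.4,s["grasp_force"])
cv2.imwrite("pics/s4.png",arm.get_image("side"))
```

```text
[-0.054 -0.064 -0.419  0.096 -0.281  0.015] [-0.002 -0.297 -0.017] [468.215 110.1   237.19 ] 65.95228456478746 0.0
```

Run:
```python
from h import *
t=arm.get_image("top");s=arm.get_image("side");
cv2.imwrite("pics/c5.png",np.hstack([cv2.resize(t[220:370,190:340],(400,400),interpolation=2),cv2.resize(s[110:250,260:400],(400,400),interpolation=2)]))
a=np.radians(17.5);nv=np.array([-np.sin(a),np.cos(a),0]);lx=np.array([np.cos(a),np.sin(a),0]);C=np.array([435.8,99.8,0])
for k,im in enumerate((cv2.imread("pics/s4.png"),s)):
    m=np.zeros((480,640),np.uint8);m[125:200,265:350]=cv2.inRange(cv2.cvtColor(im,cv2.COLOR_BGR2HSV),(12,0,190),(40,130,255))[125:200,265:350]
    _,l,st,cc=cv2.connectedComponentsWithStats(m)
    for c,q in zip(cc[1:],st[1:]):
        if q[4]>12:
            o,d=ray("side",c);d=d[0];X=o+d*(nv@(C-o)/(nv@d));print(k,c,q[4],"along",lx@(X-C),"z",X[2])
```

```text
0 [282.163 139.197] 1013 along -91.97688881328284 z 146.0399134009349
0 [325.375 135.896] 48 along 26.298592391677957 z 231.55990582014488
0 [296.758 154.485] 33 along -51.3575980175725 z 120.76858979097904
0 [322.393 168.536] 28 along 20.746632072750913 z 122.24531798890712
0 [302.543 193.057] 35 along -38.840541288655764 z -19.971792852687713
1 [282.15  139.221] 1016 along -92.02371066159792 z 145.93015835836923
1 [325.375 135.896] 48 along 26.298592391677957 z 231.55990582014488
1 [296.559 154.529] 34 along -51.953398660591866 z 120.20592762077922
1 [322.406 168.688] 32 along 20.79224578998879 z 121.73992184104372
1 [302.543 193.057] 35 along -38.840541288655764 z -19.971792852687713
```

View pics/c5.png

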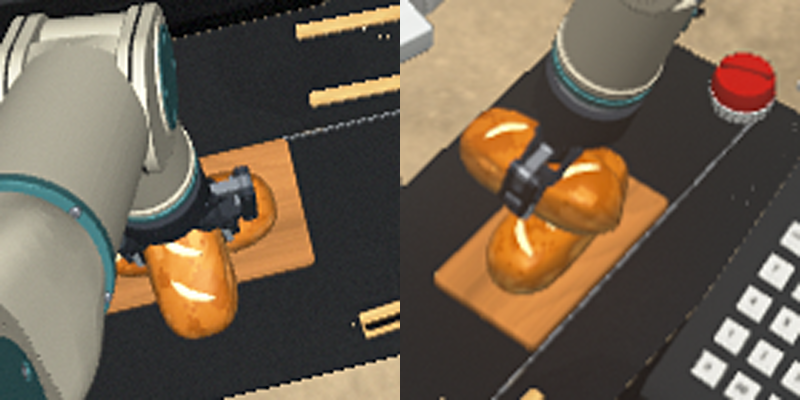

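The side view shows the big loaf across the board loaf, about level, with slash heights 120 and 122 mm. I'll open a little more and check that it stays.

Call:
carry_out --targets '[[0.067,[0,0,0],[0,0,0]],[0.068,[0,0,0],[0,0,0]],[0.069,[0,0,0],[0,0,0]],[0.07,[0,0,0],[0,0,0]],[0.07,[0,0,0],[0,0,0]],[0.07,[0,0,0],[0,0,0]]]'

```text
time: 17.35
tcp_pos: [468.2, 110.1, 237.0]
tool_rot: [-0.147, -0.15, 0.977, -0.022]
ft_force: [-0.1, 0.7, -0.1]
grip_width: 0.821
grasp_force: 0.0
```

```bash
cat >> h.py <<'E'
def slashes(win=(288,125,350,200),az=17.5,C=(435.8,99.8,0),n="side",amin=12):
    a=np.radians(az);nv=np.array([-np.sin(a),np.cos(a),0]);lx=np.array([np.cos(a),np.sin(a),0]);C=np.array(C)
    im=arm.get_image(n);x0,y0,x1,y1=win;m=np.zeros((480,640),np.uint8);m[y0:y1,x0:x1]=cv2.inRange(cv2.cvtColor(im,cv2.COLOR_BGR2HSV),(12,0,190),(40,130,255))[y0:y1,x0:x1]
    _,l,st,cc=cv2.connectedComponentsWithStats(m)
    for c,q in zip(cc[1:],st[1:]):
        if q[4]>amin:
            o,d=ray(n,c);d=d[0];X=o+d*(nv@(C-o)/(nv@d));print(c,q[4],"along %.1f z %.1f"%(lx@(X-C),X[2]))
E
python3 - <<'E'
from h import *
slashes();s=arm.sense();print(s["grip_width"]*85.4)
show([468,110,400],Rt(107.5,17))
E
```

```text
[296.373 132.825] 332 along -49.4 z 193.3
[324.596 135.723] 47 along 24.4 z 230.8
[296.559 154.529] 34 along -52.0 z 120.2
[322.4   168.567] 30 along 20.8 z 122.2
[302.543 193.057] 35 along -38.8 z -20.0
69.8488960247873
tool shift(m) [ 0.048  0.    -0.156] turn [ 0.001 -0.002 -0.   ] | [468.188 110.086 237.066] q [-0.414  0.74   0.189  1.985 -0.17   0.733  1.765]
```

Call:
carry_out --targets '[[0.085,[0,0,0],[0,0,0]],[0.085,[0,0,0],[0,0,0]],[0.085,[0.001,0,-0.005],[0,0,0]],[0.085,[0.003,0,-0.01],[0,0,0]],[0.085,[0.006,0,-0.02],[0,0,0]],[0.085,[0.009,0,-0.03],[0,0,0]],[0.085,[0.009,0,-0.03],[0,0,0]],[0.085,[0.009,0,-0.03],[0,0,0]],[0.085,[0.009,0,-0.03],[0,0,0]],[0.085,[0,0,0],[0,-0.1,0]]]'

```text
time: 18.23
tcp_pos: [471.5, 110.6, 404.2]
tool_rot: [-0.095, -0.151, 0.984, -0.014]
ft_force: [1.6, -0.6, -0.0]
grip_width: 0.994
grasp_force: 0.0
```

Call:
carry_out --targets '[[0.085,[0,0,0],[0,-0.1,0]],[0.085,[0,0,0],[0,-0.1,0.1]],[0.085,[0,0,0],[0,0,0.11]],[0.085,[0,0,0],[0,0,0.11]],[0.085,[0,0,0],[0,0,0.11]],[0.085,[0,0,0],[0,0,0.11]],[0.085,[0,0,0],[0,0,0.11]],[0.085,[0,0,0],[0,0,0.11]],[0.085,[0,0,0],[0,0,0.11]],[0.085,[0,0,0],[0,0,0.09]]]'

```text
time: 19.07
tcp_pos: [469.6, 110.4, 399.7]
tool_rot: [-0.003, 0.319, 0.948, -0.004]
ft_force: [0.5, -0.6, -0.8]
grip_width: 0.994
grasp_force: 0.0
```

Run:
```python
from h import *
g=Rt(52.5,-12);n=g.as_matrix()[:,2];nl=np.array([-.335,.257,.906]);P=np.array([541.8,-269.8,59.4])+22*nl;print(P,P-n*155)
show(P-n*255,g)
```

```text
[ 534.43  -264.146   79.332] [ 508.863 -244.528  230.945]
tool shift(m) [-0.225 -0.258  0.072] turn [-0.009 -0.213  0.007] | [469.555 110.364 399.677] q [-0.651  0.441  0.51   1.983 -0.29   0.799  0.947]
```

Call:
carry_out --targets '[[0.085,[-0.0225,-0.0258,0],[0,0,0]],[0.085,[-0.0225,-0.0258,0],[0,0,0]],[0.085,[-0.0225,-0.0258,0],[0,0,0]],[0.085,[-0.0225,-0.0258,0.006],[0,0,0]],[0.085,[-0.0225,-0.0258,0.01],[0,0,0]],[0.085,[-0.0225,-0.0258,0.01],[0,0,0]],[0.085,[-0.0225,-0.0258,0.01],[0,0,0]],[0.085,[-0.0225,-0.0258,0.01],[0,0,0]],[0.085,[-0.0225,-0.0258,0.01],[0,0,0]],[0.085,[-0.0225,-0.0258,0.01],[0,0,0]]]'

```text
time: 19.9
tcp_pos: [494.2, -232.9, 335.0]
tool_rot: [-0.003, 0.316, 0.949, -0.004]
ft_force: [1.1, 1.1, -0.2]
grip_width: 0.992
grasp_force: 0.0
```

Call:
carry_out --targets '[[0.085,[0,0,0],[0,0,0]],[0.085,[0,0,0],[0,0,0]],[0.085,[0,0,0],[0,0,0]]]'

```text
time: 20.15
tcp_pos: [494.3, -230.9, 335.0]
tool_rot: [-0.004, 0.316, 0.949, -0.004]
ft_force: [0.7, 0.1, 0.5]
grip_width: 0.993
grasp_force: 0.0
```

Run:
```python
from h import *
f=feel(20);p,r,s=cur();print("empty",r.inv().apply(f[0][3:]),f[0][:3])
g=Rt(52.5,-12);n=g.as_matrix()[:,2];P=np.array([534.4,-264.1,79.3])
show(P-n*255,g);slashes()
t=arm.get_image("top");s=arm.get_image("side");cv2.imwrite("pics/t6.png",t);cv2.imwrite("pics/s6.png",s)
for nm,im,w in(("top",t,(200,240,290,340)),("side",s,(270,130,350,200))):
    m=cv2.inRange(cv2.cvtColor(im,cv2.COLOR_BGR2HSV),(12,0,190),(40,130,255))
    k,l,st,c=cv2.connectedComponentsWithStats(m)
    for q,cc in zip(st[1:],c[1:]):
        if q[4]>12 and w[0]<cc[0]<w[2] and w[1]<cc[1]<w[3]: print(nm,cc,q[4],onz(nm,cc,np.array([115.]))[0][:2])
cv2.imwrite("pics/c6.png",np.hstack([cv2.resize(t[220:360,190:330],(400,400),interpolation=2),cv2.resize(s[110:250,260:400],(400,400),interpolation=2)]))
```

```text
empty [-0.011  0.001 -0.016] [-0.08   0.067 -0.216]
tool shift(m) [ 0.001 -0.002  0.006] turn [-0.009 -0.213  0.012] | [ 494.41  -231.365  334.507] q [ 0.104  0.611  0.429  1.887 -0.354  0.724  1.661]
[296.423 132.802] 333 along -49.2 z 193.5
[296.559 154.529] 34 along -52.0 z 120.2
[309.135 161.595] 37 along -16.1 z 120.3
[321.189 168.973] 37 along 17.5 z 118.3
[302.543 193.057] 35 along -38.8 z -20.0
top [278.717 298.543] 46 [449.188  51.538]
top [252.87  296.389] 54 [452.202 105.763]
top [237.417 310.146] 48 [422.753 136.818]
top [257.145 312.818] 55 [418.324  95.502]
top [261.434 329.491] 53 [384.159  85.263]
side [296.559 154.529] 34 [382.501  86.618]
side [309.105 161.553] 38 [416.673  97.523]
side [321.189 168.973] 37 [450.375 106.696]
side [302.543 193.057] 35 [479.653  33.728]
```

View pics/c6.png

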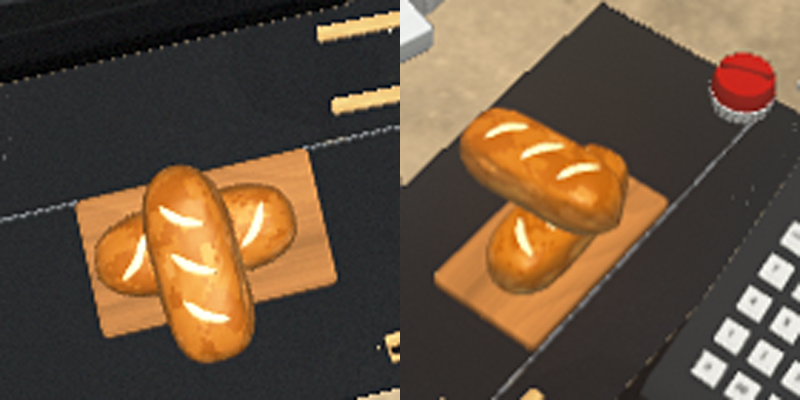

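The crop shows the big loaf lying level across the board loaf by itself. Its slashes form a straight line at about 17° azimuth, and the tower axis is near (435,101.5).

Call:
carry_out --targets '[[0.085,[0.001,-0.002,0.006],[-0.009,-0.1,0.012]],[0.085,[0,0,0],[0,-0.113,0]],[0.085,[0,0,0.02],[0,0,0]],[0.085,[0,0,0.03],[0,0,0]],[0.085,[0,0,0.02],[0,0,0]],[0.085,[0,0,0],[0,0,0]],[0.085,[0,0,0],[0,0,0]],[0.085,[0,0,0],[0,0,0]]]'

```text
time: 21.97
tcp_pos: [504.0, -241.6, 260.9]
tool_rot: [0.099, 0.32, 0.942, -0.034]
ft_force: [-0.2, -0.3, 0.3]
grip_width: 0.992
grasp_force: 0.0
```

Run:
```python
from h import *
g=Rt(52.5,-12);n=g.as_matrix()[:,2];P=np.array([534.4,-264.1,79.3])
show(P-n*155,g)
t=arm.get_image("top");s=arm.get_image("side")
print(proj("top",P),proj("side",P))
cv2.imwrite("pics/c7.png",np.hstack([cv2.resize(t[190:350,360:520],(400,400),interpolation=2),cv2.resize(s[210:350,110:250],(400,400),interpolation=2)]))
for w in((278,298),): pass
S=[(296.56,154.53),(309.1,161.55),(321.19,168.97)];T=[(261.43,329.49),(257.15,312.82),(252.87,296.39)]
for a,b in zip(S,T): print(*tri(a,b))
```

```text
tool shift(m) [0.001 0.001 0.031] turn [-0.001  0.001 -0.001] | [ 504.002 -241.595  260.923] q [ 0.186  0.694  0.293  2.002 -0.473  0.292  1.752]
[[424.819 263.52 ]] [[199.144 293.294]]
[384.372  85.212 117.7  ] 0.3217188239350038
[418.604  95.604 118.174] 0.8673996273893071
[452.125 105.445 117.698] 0.17011664221618986
```

View pics/c7.png

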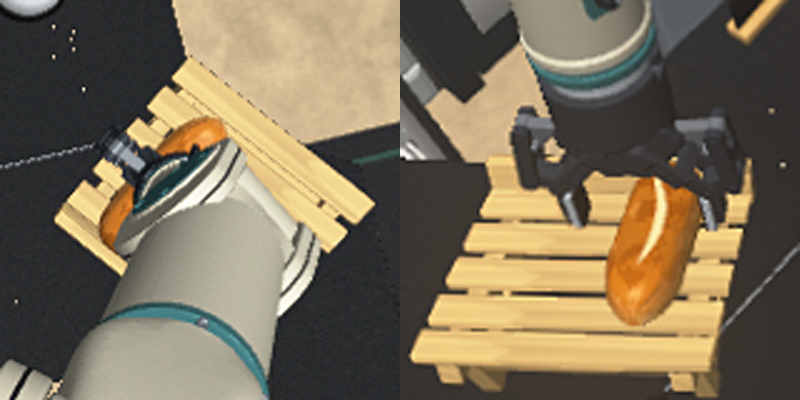

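Both fingers straddle the small loaf at side-crop (575,215) and (712,220). Allowing for the remaining 31 mm of descent, they are centred on it.

Call:
carry_out --targets '[[0.085,[0.001,0.001,0.01],[0,0,0]],[0.085,[0,0,0.01],[0,0,0]],[0.085,[0,0,0.006],[0,0,0]],[0.085,[0,0,0.002],[0,0,0]],[0.085,[0,0,0.002],[0,0,0]],[0.085,[0,0,0],[0,0,0]],[0.085,[0,0,0],[0,0,0]]]'

```text
time: 22.65
tcp_pos: [508.7, -243.7, 230.4]
tool_rot: [0.099, 0.32, 0.942, -0.034]
ft_force: [0.3, 0.2, 0.7]
grip_width: 0.997
grasp_force: 0.0
```

Run:
```python
from h import *
g=Rt(52.5,-12);n=g.as_matrix()[:,2];P=np.array([534.4,-264.1,79.3])
show(P-n*155,g);print(feel(3)[0])
```

```text
tool shift(m) [-0.001 -0.001 -0.   ] turn [-0.001 -0.    -0.   ] | [ 508.658 -243.708  230.43 ] q [ 0.201  0.751  0.273  2.    -0.567  0.242  1.84 ]
[-0.195  0.262  0.259  0.128  0.16   0.017]
```

Call:
carry_out --targets '[[0.085,[0,0,-0.0015],[0,0,0]],[0.06,[0,0,0],[0,0,0]],[0.04,[0,0,0],[0,0,0]],[0.03,[0,0,0],[0,0,0]],[0.03,[0,0,0],[0,0,0]],[0.03,[0,0,0],[0,0,0]],[0.03,[0,0,0],[0,0,0]],[0.03,[0,0,0],[0,0,0]]]' --squeeze 60

```text
time: 23.47
tcp_pos: [508.0, -243.7, 232.6]
tool_rot: [0.099, 0.32, 0.942, -0.034]
ft_force: [-3.6, 0.6, 7.7]
grip_width: 0.585
grasp_force: 62.2
```

Run:
```python
from h import *
f=feel(3);print(f[0]);s=arm.sense();print(s["grasp_force"],s["grip_width"]*85.4,s["tcp_pos"])
```

```text
[-2.327  0.952  6.479  0.118  0.496 -0.101]
62.20567696826947 50.230751237691905 [ 508.028 -243.707  232.671]
```

Call:
carry_out --targets '[[0.03,[-0.001,0,-0.005],[0,0,0]],[0.03,[-0.002,0,-0.01],[0,0,0]],[0.03,[-0.004,0,-0.02],[0,0,0]],[0.03,[-0.006,0,-0.028],[0,0,0]],[0.03,[-0.006,0,-0.028],[0,0,0]],[0.03,[-0.006,0,-0.028],[0,0,0]],[0.03,[0,0,0],[0,0.1,0]],[0.03,[0,0,0],[0,0.11,0]],[0.03,[0,0,0],[0,0,0]],[0.03,[0,0,0],[0,0,0]]]' --squeeze 80

```text
time: 24.45
tcp_pos: [508.6, -243.5, 353.6]
tool_rot: [0.001, 0.322, 0.947, -0.001]
ft_force: [-0.6, 0.3, -2.4]
grip_width: 0.583
grasp_force: 83.3
```

Call:
carry_out --targets '[[0.03,[0,0,0],[0,0,0]],[0.03,[0,0,0],[0,0,0]]]'

```text
time: 24.62
tcp_pos: [507.8, -243.0, 353.2]
tool_rot: [-0.0, 0.322, 0.947, -0.0]
ft_force: [0.1, 0.5, -1.9]
grip_width: 0.582
grasp_force: 83.3
```

Run:
```python
from h import *
f=feel(50);p,r,s=cur();print("M tool",r.inv().apply(f[0][3:]),f[0][:3],f[1][3:],s["grip_width"]*85.4,s["grasp_force"])
show([470,-100,400],Rt(52.5,0))
```

```text
M tool [ 0.005  0.051 -0.009] [ 0.049 -0.06  -2.481] [0.023 0.026 0.031] 49.96852406212026 83.28295141429408
tool shift(m) [ 0.118  0.09  -0.046] turn [-0.001 -0.001 -0.001] | [ 508.239 -243.29   353.6  ] q [ 0.068  0.62   0.515  1.827 -0.408  0.802  1.708]
```

Run:
```python
from h import *
P,g=goal([435.6,100.5,134.5+50],[-20.6,0,156.5],16.6,13);print(P,g.as_matrix())
show(P,g)
```

```text
[439.923  85.998 341.623] [[-0.278  0.958 -0.064]
 [ 0.934  0.286  0.216]
 [ 0.225  0.    -0.974]]
tool shift(m) [0.255 0.22  0.012] turn [-0.072  0.219  0.623] | [ 508.239 -243.29   353.6  ] q [ 0.068  0.62   0.515  1.827 -0.408  0.802  1.708]
```

Call:
carry_out --targets '[[0.03,[0,0,-0.03],[0,0,0]],[0.03,[0.01,0.01,-0.016],[0,0,0]],[0.03,[0.02,0.015,0],[0,0,0]],[0.03,[0.03,0.022,0],[0,0,0]],[0.03,[0.03,0.022,0],[0,0,0]],[0.03,[0.028,0.021,0],[0,0,0]],[0.03,[0,0,0],[0,0,0]]]'

```text
time: 27.7
tcp_pos: [467.9, -92.8, 398.8]
tool_rot: [-0.004, 0.317, 0.948, 0.002]
ft_force: [-0.9, 1.0, -2.7]
grip_width: 0.582
grasp_force: 84.2
```

Call:
carry_out --targets '[[0.03,[0.0228,0.0217,0],[0,0,0]],[0.03,[0.0228,0.0217,0],[0,0,0]],[0.03,[0.0228,0.0217,0],[0,0,0]],[0.03,[0.0228,0.0217,0],[0,0,0]],[0.03,[0.0228,0.0217,0],[0,0,0]],[0.03,[0.0228,0.0217,0],[0,0,0]],[0.03,[0,0,0],[0,0,0.1]],[0.03,[0,0,0],[0,0,0.105]],[0.03,[0,0,0],[0,0,0.105]],[0.03,[0,0,0],[0,0,0.105]]]'

```text
time: 28.53
tcp_pos: [440.5, 86.7, 399.8]
tool_rot: [-0.0, 0.512, 0.859, -0.0]
ft_force: [-0.3, 0.8, -2.9]
grip_width: 0.587
grasp_force: 84.2
```

Call:
carry_out --targets '[[0.03,[0,0,0],[0,0,0.105]],[0.03,[0,0,0],[0,0,0.105]],[0.03,[0,0,0],[0,0.11,0]],[0.03,[0,0,0],[0,0.115,0]],[0.03,[0,0,0],[0,0,0]],[0.03,[0,0,0],[0,0,0]],[0.03,[0,0,0],[0,0,0]]]'

```text
time: 29.12
tcp_pos: [440.5, 86.2, 399.7]
tool_rot: [-0.089, 0.594, 0.797, 0.066]
ft_force: [-0.8, 0.3, -2.3]
grip_width: 0.585
grasp_force: 84.2
```

Run:
```python
from h import *
P,g=goal([435.6,100.5,134.5+50],[-20.6,0,156.5],16.6,13)
show(P,g)
```

```text
tool shift(m) [-0.013 -0.001  0.057] turn [-0.001  0.004  0.   ] | [440.495  86.191 399.654] q [-0.634  0.432  0.649  2.063 -0.62   0.894  0.703]
```

Descend to the 50 mm hover and check level using the two views.

Call:
carry_out --targets '[[0.03,[-0.004,-0.001,0.019],[0,0.004,0]],[0.03,[-0.005,0,0.019],[0,0,0]],[0.03,[-0.004,0,0.019],[0,0,0]],[0.03,[0,0,0],[0,0,0]],[0.03,[0,0,0],[0,0,0]]]'

```text
time: 29.53
tcp_pos: [439.0, 87.0, 340.8]
tool_rot: [-0.092, 0.593, 0.797, 0.067]
ft_force: [-0.1, -0.6, -1.4]
grip_width: 0.585
grasp_force: 84.3
```

Run:
```python
from h import *
P,g=goal([435.6,100.5,134.5+20],[-20.6,0,156.5],16.6,13)
show(P,g);slashes((285,95,345,190),-73.4,(435.6,100.5,0))
t=arm.get_image("top");s=arm.get_image("side");cv2.imwrite("pics/s8.png",s)
cv2.imwrite("pics/c8.png",np.hstack([cv2.resize(t[210:370,180:340],(400,400),interpolation=2),cv2.resize(s[90:230,250:390],(400,400),interpolation=2)]))
```

```text
tool shift(m) [-0.008  0.001  0.028] turn [-0.004 -0.001  0.001] | [439.025  86.963 340.799] q [-0.564  0.524  0.568  2.128 -0.745  0.773  0.839]
[309.65  96.35] 20 along 17.0 z 335.1
[338.869 104.086] 222 along -84.0 z 240.2
[291.394 130.316] 469 along 74.0 z 293.1
[317.156 139.781] 32 along -7.3 z 196.1
[293.579 155.263] 19 along 72.0 z 220.1
[321.189 168.973] 37 along -24.0 z 81.0
```

View pics/c8.png

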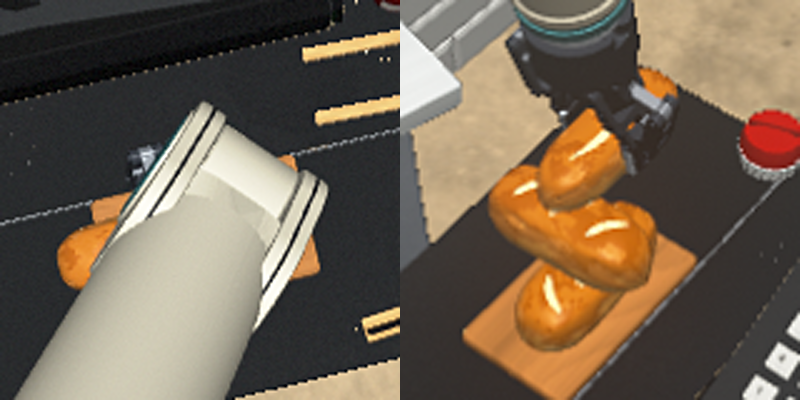

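The crop shows the small loaf above the big one, pointing along the board loaf and about level. The pads hold its middle and the tower is undisturbed.

Call:
carry_out --targets '[[0.03,[-0.004,0.001,0.014],[-0.004,-0.001,0.001]],[0.03,[-0.002,0,0.007],[0,0,0]],[0.03,[-0.002,0,0.007],[0,0,0]],[0.03,[-0.0011,0,0.005],[0,0,0]],[0.03,[-0.0009,0,0.004],[0,0,0]],[0.03,[0,0,0],[0,0,0]],[0.03,[0,0,0],[0,0,0]],[0.03,[0,0,0],[0,0,0]]]'

```text
time: 30.35
tcp_pos: [440.8, 85.4, 303.1]
tool_rot: [-0.09, 0.594, 0.796, 0.069]
ft_force: [-0.2, -0.1, -2.7]
grip_width: 0.581
grasp_force: 84.2
```

Run:
```python
from h import *
P,g=goal([435.6,100.5,134.5],[-20.6,0,156.5],16.6,13)
show(P,g);f=feel(6)[0];p,r,_=cur();print(f,r.inv().apply(f[3:]))
```

```text
tool shift(m) [-0.002 -0.001  0.011] turn [ 0.003 -0.001 -0.   ] | [440.811  85.417 303.056] q [-0.509  0.587  0.503  2.159 -0.839  0.691  0.938]
[ 0.261  0.167 -2.215 -0.296 -0.083  0.011] [ 0.008 -0.308 -0.011]
```

Call:
carry_out --targets '[[0.03,[-0.0004,-0.001,0.002],[0.003,0,0]],[0.03,[-0.0004,0,0.002],[0,0,0]],[0.03,[-0.0004,0,0.002],[0,0,0]],[0.03,[-0.0002,0,0.001],[0,0,0]],[0.03,[-0.0002,0,0.001],[0,0,0]],[0.03,[0,0,0],[0,0,0]],[0.03,[0,0,0],[0,0,0]]]'

```text
time: 31.23
tcp_pos: [439.7, 85.4, 294.6]
tool_rot: [-0.091, 0.594, 0.796, 0.068]
ft_force: [0.9, 0.6, -1.8]
grip_width: 0.587
grasp_force: 84.3
```

Call:
carry_out --targets '[[0.03,[-0.0002,0,0.001],[0,0,0]],[0.03,[-0.0002,0,0.001],[0,0,0]],[0.03,[0,0,0],[0,0,0]]]'

```text
time: 31.48
tcp_pos: [439.6, 85.5, 292.5]
tool_rot: [-0.091, 0.594, 0.796, 0.068]
ft_force: [-0.0, -0.2, -0.7]
grip_width: 0.584
grasp_force: 84.3
```

Call:
carry_out --targets '[[0.03,[-0.0002,0,0.001],[0,0,0]],[0.03,[0,0,0],[0,0,0]]]'

```text
time: 31.65
tcp_pos: [439.6, 85.5, 291.5]
tool_rot: [-0.091, 0.594, 0.797, 0.068]
ft_force: [0.3, 0.7, -1.7]
grip_width: 0.583
grasp_force: 84.3
```

Call:
carry_out --targets '[[0.03,[-0.0002,0,0.001],[0,0,0]],[0.03,[0,0,0],[0,0,0]]]'

```text
time: 31.82
tcp_pos: [439.6, 85.6, 290.5]
tool_rot: [-0.091, 0.594, 0.797, 0.068]
ft_force: [-1.0, 0.0, -1.7]
grip_width: 0.585
grasp_force: 84.3
```

Call:
carry_out --targets '[[0.03,[-0.0001,0,0.0006],[0,0,0]],[0.03,[0,0,0],[0,0,0]]]'

```text
time: 31.98
tcp_pos: [439.6, 85.6, 289.9]
tool_rot: [-0.091, 0.594, 0.797, 0.068]
ft_force: [0.0, -0.5, -2.7]
grip_width: 0.587
grasp_force: 84.3
```

Call:
carry_out --targets '[[0.03,[-0.0001,0,0.0006],[0,0,0]],[0.03,[0,0,0],[0,0,0]]]'

```text
time: 32.15
tcp_pos: [439.6, 85.6, 289.6]
tool_rot: [-0.091, 0.594, 0.797, 0.068]
ft_force: [-0.3, -1.2, 0.6]
grip_width: 0.586
grasp_force: 84.6
```

Run:
```python
from h import *
P,g=goal([435.6,100.5,134.5],[-20.6,0,156.5],16.6,13)
show(P,g);f=feel(5)[0];p,r,_=cur();print(f,r.inv().apply(f[3:]))
```

```text
tool shift(m) [ 0.001  0.    -0.002] turn [-0.    -0.002 -0.   ] | [439.592  85.609 289.562] q [-0.492  0.61   0.478  2.17  -0.87   0.664  0.97 ]
[-0.172 -0.067  0.652 -0.23   0.126  0.004] [ 0.182 -0.184  0.039]
```

Call:
carry_out --targets '[[0.03,[0.0002,0,-0.001],[0,0,0]],[0.03,[0,0,0],[0,0,0]]]'

```text
time: 32.57
tcp_pos: [439.7, 85.6, 290.4]
tool_rot: [-0.091, 0.594, 0.797, 0.068]
ft_force: [0.1, 0.4, -1.6]
grip_width: 0.584
grasp_force: 84.3
```

Run:
```python
from h import *
f=feel(6)[0];p,r,_=cur();print(p,f,r.inv().apply(f[3:]))
slashes((285,135,345,200))
im=arm.get_image("side");cv2.imwrite("pics/c9.png",cv2.resize(im[90:210,265:385],(600,600),interpolation=2))
```

```text
[439.608  85.622 290.351] [-0.224  0.279 -2.372 -0.285 -0.082  0.002] [ 0.004 -0.297 -0.001]
[289.154 141.238] 130 along -71.5 z 152.4
[296.559 154.529] 34 along -52.0 z 120.2
[316.206 156.588] 34 along 3.6 z 151.3
[302.543 193.057] 35 along -38.8 z -20.0Traceback (most recent call last):
  File "<stdin>", line 4, in <module>
ValueError: 200 camera calls are used up
```

Call:
carry_out --targets '[[0.03,[-0.0001,0,0.0005],[0,0,0]],[0.03,[0,0,0],[0,0,0]],[0.03,[0,0,0],[0,0,0]]]'

```text
time: 33.17
tcp_pos: [439.6, 85.6, 289.9]
tool_rot: [-0.091, 0.594, 0.796, 0.068]
ft_force: [0.2, -0.0, -1.9]
grip_width: 0.582
grasp_force: 84.3
```

Call:
carry_out --targets '[[0.03,[0,0,0.0002],[0,0,0]],[0.03,[0,0,0],[0,0,0]],[0.03,[0,0,0],[0,0,0]]]'

```text
time: 33.42
tcp_pos: [439.6, 85.6, 289.7]
tool_rot: [-0.091, 0.594, 0.797, 0.068]
ft_force: [0.3, -0.5, -2.3]
grip_width: 0.587
grasp_force: 84.3
```

Just touching now. Release in small steps.

Call:
carry_out --targets '[[0.045,[0,0,0],[0,0,0]],[0.05,[0,0,0],[0,0,0]],[0.051,[0,0,0],[0,0,0]],[0.052,[0,0,0],[0,0,0]],[0.053,[0,0,0],[0,0,0]],[0.053,[0,0,0],[0,0,0]]]' --squeeze 40

```text
time: 33.92
tcp_pos: [439.7, 85.7, 289.9]
tool_rot: [-0.091, 0.594, 0.796, 0.068]
ft_force: [-0.0, 0.7, 0.0]
grip_width: 0.618
grasp_force: 0.0
```

Call:
carry_out --targets '[[0.053,[0,0,0],[0,0,0]],[0.053,[0,0,0],[0,0,0]]]'

```text
time: 34.08
tcp_pos: [439.7, 85.7, 289.8]
tool_rot: [-0.091, 0.594, 0.796, 0.068]
ft_force: [0.7, 0.3, -0.6]
grip_width: 0.622
grasp_force: 0.0
```

```bash
python3 -c "
from workcell import arm;print({k:v for k,v in arm.sense().items() if k in('ft_force','ft_torque','grip_width','grasp_force','tcp_pos')})"
```

```text
{'tcp_pos': array([439.65386433,  85.68351068, 289.83347769]), 'ft_force': array([ 0.72700433,  0.33146378, -0.58708292]), 'ft_torque': array([-0.24429492,  0.0084168 , -0.00392962]), 'grasp_force': 0.020028798608109355, 'grip_width': 0.622371435596118}
```

Call:
carry_out --targets '[[0.056,[0,0,0],[0,0,0]],[0.06,[0,0,0],[0,0,0]],[0.066,[0,0,0],[0,0,0]],[0.072,[0,0,0],[0,0,0]],[0.078,[0,0,0],[0,0,0]],[0.084,[0,0,0],[0,0,0]],[0.085,[0,0,0],[0,0,0]],[0.085,[0.0007,0,-0.003],[0,0,0]],[0.085,[0.0012,0,-0.005],[0,0,0]],[0.085,[0.0012,0,-0.005],[0,0,0]]]'

```text
time: 34.92
tcp_pos: [439.6, 85.7, 303.5]
tool_rot: [-0.091, 0.594, 0.796, 0.068]
ft_force: [-0.8, 0.0, 0.1]
grip_width: 0.992
grasp_force: 0.0
```

Call:
carry_out --targets '[[0.085,[0.0023,0,-0.01],[0,0,0]],[0.085,[0.0046,0,-0.02],[0,0,0]],[0.085,[0.0069,0,-0.03],[0,0,0]],[0.085,[0.0069,0,-0.03],[0,0,0]],[0.085,[0.0046,0,-0.02],[0,0,0]],[0.085,[0,0,0],[0,0,0]],[0.085,[0,0,0],[0,0,0]],[0.085,[0,0,0],[0,0,0]],[0.085,[0,0,0],[0,0,0]],[0.085,[0,0,0],[0,0,0]]]'

```text
time: 35.75
tcp_pos: [439.3, 85.5, 415.1]
tool_rot: [-0.092, 0.594, 0.796, 0.067]
ft_force: [0.7, -0.1, 0.1]
grip_width: 0.991
grasp_force: 0.0
```

```bash
python3 -c "
from workcell import arm;print(arm.job_done())"
```

```text
the job is handed in; nothing more can be done
None
```

The job is handed in at about 36 s: the big loaf was seen lying level across the board loaf, then the small loaf was set across it, but I had used up the camera calls by then, so its final pose rests on force readings alone.

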